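# Lid on the loaded pot

### The arm

A 6-joint arm with a two-finger parallel gripper is mounted at the origin on the work surface. World frame = base frame: x ahead of the robot, y to its left, z up, the work surface at z = 0. Lengths are in m, angles in rad, forces in N, time in s.
With the tool pointing down it reaches from about 0.325 to 0.75 m from the base axis. Payload 7.6 kg.
Tool frame: the origin (TCP) lies midway between the tips of the shut fingers; the grasp point (between the pads) lies 19 mm behind it; z points along the fingers, y is the direction in which the jaws open and shut (so a half turn about z gives the same grasp; the last joint's range is limited). The gripper opens to 85 mm and grips with 20 to 120 N. Pads are 22 mm wide; open, the fingers measure 114 mm over their backs; the gripper's body (76 mm by 85 mm) begins 54 mm behind the grasp point. The pads swing forward as they close: fully open they stand 13 mm farther back than shut.
Start: joints at [1.105, 0.052, 1.401, -0, 1.689, -0.07], TCP at [0.202, 0.484, 0.231] pointing down, gripper open.
Joint ranges: [-2.9, 2.9], [-0.91, 2.17], [0.12, 2.37], [-1.06, 4.2], [0.26, 2.73], [-2.93, 2.93]. Speed limits (rad/s): [2.57, 2.57, 3.01, 3.14, 3.14, 3.14].

### API

Orientations are given as a unit quaternion [w, x, y, z].
In Python, from cell import reach, movel, move_joints, set_gripper, pause, ik, state, get_image, IKError, hand_in gives the robot as it stands. Calls block until the motion is done:
- reach(position, orientation): joint-space move of the TCP to a pose.
- movel(position, attitude=None, speed=0.15): straight line of the TCP; attitude=None keeps the orientation; speed is the mean speed in m/s.
- move_joints(angles): joint-space move.
- set_gripper(opening): finger opening in m; the grip force is fixed at half the most; returns when the fingers have stopped.
- pause(seconds).
- ik(position, orientation): joint angles nearest the present ones, or None.
- state(): the state.
- get_image(name): name is "scene" or "top"; returns a dict with "color" (400x640x3 uint8, blue, green, red), "fx", "fy", "cx", "cy" (pixels), "rvec" (rotation vector, rad) and "tvec" (3), from world to camera coordinates, as OpenCV has them. Camera axes: x right, y down, z forward; pixel columns grow to the right and rows downward; lengths in m; the calibration is good to about 2 mm. A picture is of the moment at which its call begins. There is no depth.
A pose or a line that the arm cannot do raises IKError and nothing moves.
- hand_in(): hands the job in, once; it reports no verdict.
The state is a dict: "clock": time; "q": joint angles; "qvel": joint speeds; "effort": joint torques, N m; "tool_pos": TCP position; "tool_rot": TCP orientation; "contact_force": force on the tool from outside, world axes, zero at the start; "ft_torque": the same for the moment, N m; "finger_gap": finger opening in m.
Only numpy, scipy, OpenCV 4.12 (cv2) and the standard library are available. Lean on these libraries where they do the work, as an engineer would, in place of code of your own. Each camera call takes 0.05 s, during which the arm holds its last target. There are 200 camera calls.

### The job

The potatoes are in the red pot and it is ready to be covered: first take the wooden spatula off the pot and lay it down in the blue spoon tray, then fetch the lid from the sloping drainer and set it on the pot, lowering it until it is seated before you let go - do not drop it. Leave the pot on its cork mat and do not disturb the other things on the worktop.

Things in the scene. Friction and masses are not known exactly. Their poses are not given: they have to be found in the camera images.
- pot: Red casserole holding potatoes, loose on the cork mat, about 2 kg. 190 outer diameter, wall 4 (mouth 182), rim 115 above its underside; potatoes stay 45 or more below the rim. Two dark loop handles on its +x and -x sides reach 131 from its axis, 90 above its underside. Origin: centre of the underside, z up.
- pot_rim (a point): Centre of the pot's mouth, level with the rim; z up.
- trivet: Fixed round cork mat under the pot, 230 dia x 10 thick. Origin: centre of its underside.
- lid: Pot's lid, loose, about 0.4 kg: red disc 200 dia x 6 thick; under it a steel plug 170 dia x 10 deep, chamfered, enters the pot's mouth with 6 mm play all round; black bar handle on top. Origin: centre of the disc's underside (which rests on the pot's rim); z out of its top. Starts on the drainer, z axis 38 degrees from vertical, leaning to the drainer's front. Round: any heading fits.
- lid_grip (a point): Grip point in the lid's handle, 28 along z from the lid's origin. The handle is a bar 60 long (lid y) x 16 wide (lid x) x 34 high, from 6 to 40 along z; grip it across its 16 mm.
- rack: Fixed cream plastic drainer, base 200 x 230, back 145 high: slats sloping up from its front (-x) to its back (+x) at 38 degrees from horizontal, and two pegs near the lower edge, 24 above the slats, on which the lid's rim rests. The lid lies loose: lift it away along the lid's z. Origin: centre of the base's underside.
- spatula: Wooden spatula, 60 g, lying across the pot's rim at the start. Handle 172 long x 16 wide x 12 thick, from -150 to +22 along its x; blade 80 long x 50 wide x 8 thick, from 20 to 100. Origin: under the handle close to the blade, roughly at the centre of mass (grip here, across y); z up.
- spatula_handle_end (a point): End of the spatula's handle, 150 from its origin, 6 above the underside.
- spatula_blade_end (a point): End of the spatula's blade, 100 from its origin, 4 above the underside.
- tray: Fixed shallow blue ceramic spoon tray, 310 (x) x 100 (y) x 14 high, walls and floor 5 thick. Origin: centre of the underside.
- mug: Bystander: blue mug, 80 dia x 95 tall, handle to its +y (mm); origin centre of underside. Leave it alone.
- salt: Bystander: white salt jar with steel cap, 48 dia x 80 tall (mm); origin centre of underside. Leave it alone.
- caddy: Bystander: yellow-labelled tin, 84 dia x 130 tall (mm); origin centre of underside. Leave it alone.
- bowl: Bystander: small white bowl, 120 dia x 55 tall (mm); origin centre of underside. Leave it alone.
- oil: Bystander: green oil bottle, 64 dia x 240 tall (mm); origin centre of underside. Leave it alone.
- mill: Bystander: dark wooden pepper mill, 52 dia x 142 tall (mm); origin centre of underside. Leave it alone.
- jam: Bystander: amber jar with red cap, 68 dia x 95 tall (mm); origin centre of underside. Leave it alone.
Mind the look-alikes: they are no part of the job. Of the things like the lid, leave any that is green; of the rest the larger one is meant.

How it is judged:
By the outcome, as a careful person would: the job done as asked, in the order asked, and still so for the second after the job is handed in, with the robot touching nothing.
It also fails if it takes over 58 s, if anything falls off the work surface, if the arm or the gripper's body presses on something with over 40 N, if the wrist force passes 120 N, or if a joint passes its speed limit or range.

## Working session

There is one attempt and no reset: what is moved stays moved. The work goes in short steps, each a Python script; the robot and the scene stay as the last script left them, time stands still between calls to the robot, and variables do not carry over. Pictures are saved under pics/ and viewed, about 8 in all and at most 12, crops included, and the job is handed in when it is done.

```bash
mkdir -p pics; ls; python3 - <<'E'
from cell import *
import cv2,numpy as np
for n in("scene","top"):
    d=get_image(n); cv2.imwrite(f"pics/{n}0.png",d["color"])
    R=cv2.Rodrigues(np.array(d["rvec"]))[0]; print(n,d["fx"],d["cx"],d["cy"],(-R.T@np.array(d["tvec"]).ravel()).round(3),R[2].round(3))
    np.savez(f"pics/{n}0.npz",**d)
s=state();print(s["clock"],s["tool_rot"],s["finger_gap"])
E
```

```text
pics
scene 386.9743246460768 318.5781578797978 199.788447500622 [1.157 0.317 1.185] [-0.461 -0.251 -0.851]
top 383.51415686404937 324.63293974788667 206.14440637580427 [0.263 0.016 1.466] [ 0.205 -0.011 -0.979]
0.1 [-1.86140470e-04  1.96576084e-01  9.80488318e-01 -6.82857002e-04] 0.08531508434035966
```

View pics/scene0.png

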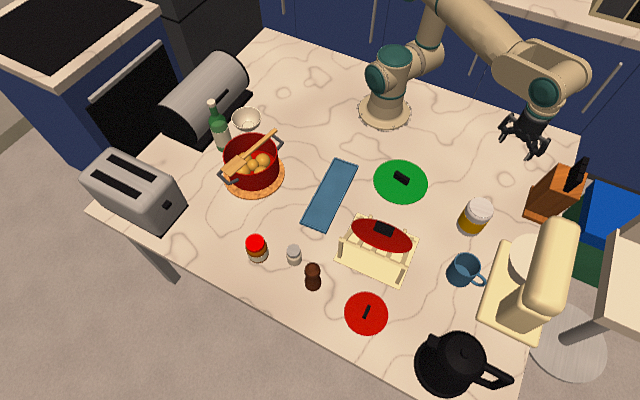

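View pics/top0.png

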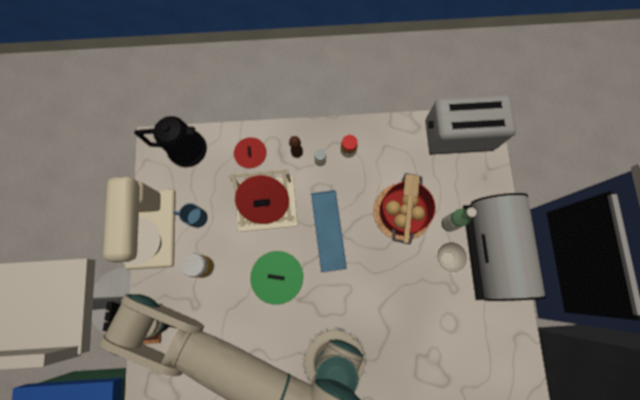

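Lid candidates: the green disc (scene 400,181), the small red disc (366,313), and the large red lid on the drainer (382,235). The drainer lid fits: it isn't green, it's the larger red one, and it's on the slope. I'll confirm this in an enlarged crop along with the pot and spatula.

```bash
cat > h.py <<'E'
import numpy as np, cv2
from scipy.spatial.transform import Rotation as Ro
def load(n): return dict(np.load(f"pics/{n}.npz"))
def ray(d,u,v):
    R=cv2.Rodrigues(np.array(d["rvec"],float))[0]; t=np.array(d["tvec"],float).ravel()
    K=np.array([[d["fx"],0,d["cx"]],[0,d["fy"],d["cy"]],[0,0,1]],float)
    w=R.T@np.linalg.solve(K,[u,v,1.]); return -R.T@t,w/np.linalg.norm(w)
def onplane(d,uv,z):
    c,w=ray(d,*uv); return c+w*(z-c[2])/w[2]
def tri(d1,p1,d2,p2):
    c1,a=ray(d1,*p1);c2,b=ray(d2,*p2)
    s=np.linalg.lstsq(np.c_[a,-b],c2-c1,rcond=None)[0]
    P,Q=c1+s[0]*a,c2+s[1]*b; return (P+Q)/2,np.linalg.norm(P-Q)
def proj(d,P):
    K=np.array([[d["fx"],0,d["cx"]],[0,d["fy"],d["cy"]],[0,0,1]],float)
    return cv2.projectPoints(np.array(P,float).reshape(-1,3),np.array(d["rvec"],float),np.array(d["tvec"],float),K,None)[0][:,0]
def quat(yaxis,z):
    "tool orientation from jaw axis y and approach z"
    z=np.array(z,float);z/=np.linalg.norm(z);y=np.array(yaxis,float);y-=z*(y@z);y/=np.linalg.norm(y)
    q=Ro.from_matrix(np.c_[np.cross(y,z),y,z]).as_quat(); return np.r_[q[3],q[:3]]
E
python3 - <<'E'
import cv2,numpy as np
s=cv2.imread("pics/scene0.png");t=cv2.imread("pics/top0.png")
def c(im,u,v,w=100,h=75): return cv2.resize(im[v:v+h,u:u+w],(400,300),interpolation=cv2.INTER_CUBIC)
o=np.vstack([np.hstack([c(s,205,120),c(t,360,165)]),np.hstack([c(s,330,200),c(t,215,165)])])
cv2.imwrite("pics/crops.png",o)
E
```

```text
(no output)
```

View pics/crops.png

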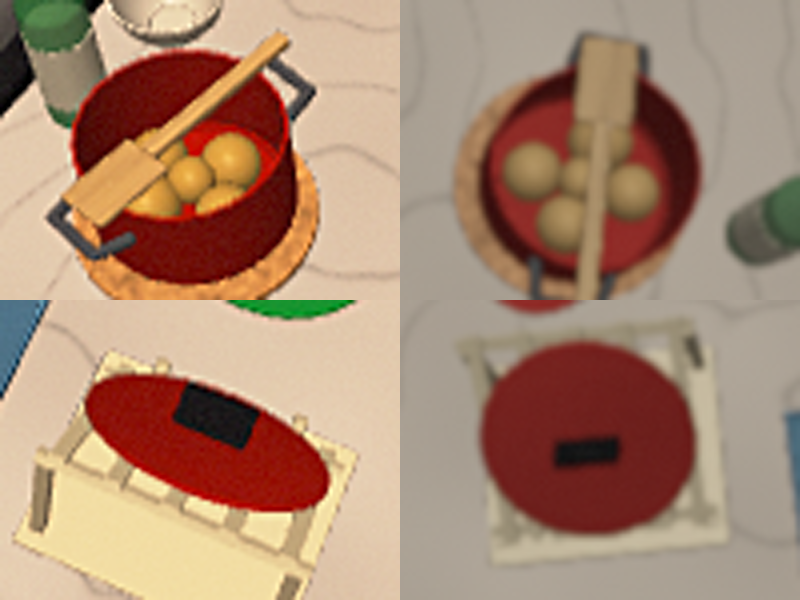

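The crops confirm it: the lid on the drainer is red, larger than the flat red disc, and has a black bar handle. The spatula blade points to +x (top about 412,174), and its handle end is near the robot (about 404,242). Now measuring.

```bash
cat > meas.py <<'E'
from h import *
from scipy.optimize import least_squares
S,T=load("scene0"),load("top0")
def redmask(im): 
    b,g,r=[im[...,i].astype(int) for i in range(3)]; return ((r>60)&(g<0.35*r)&(b<0.35*r)).astype(np.uint8)
def blob(m,near):
    n,l,st,c=cv2.connectedComponentsWithStats(m); k=min((i for i in range(1,n) if st[i,4]>60),key=lambda i:np.hypot(*(c[i]-near))); return (l==k).astype(np.uint8)
def cont(m): return max(cv2.findContours(m,cv2.RETR_EXTERNAL,cv2.CHAIN_APPROX_NONE)[0],key=len)
# pot: rim points away from the camera
for n,d,near in(("S",S,(250,165)),("T",T,(407,210))):
    m=cv2.morphologyEx(redmask(d["color"]),cv2.MORPH_CLOSE,np.ones((9,9))); h=cv2.convexHull(cont(blob(m,near)))[:,0]
    for z in(.105,.125,.145):
        P=np.array([onplane(d,p,z)[:2] for p in h]); c=P.mean(0); cam=ray(d,0,0)[0][:2]
        for _ in range(5):
            a=(P-c)@(c-cam)/np.linalg.norm(c-cam)/np.linalg.norm(P-c,axis=1); Q=P[a>-0.1]
            f=least_squares(lambda x:np.hypot(*(Q-x[:2]).T)-x[2],[*c,.095],loss="soft_l1",f_scale=.002); c=f.x[:2]
        print("pot",n,z,f.x.round(4),len(Q),np.abs(f.fun).max().round(4))
# tray
for n,d,near in(("S",S,(330,195)),("T",T,(328,232))):
    b,g,r=[d["color"][...,i].astype(int) for i in range(3)]; m=blob(((b>r*1.35)&(b>70)).astype(np.uint8),near)
    q=cv2.boxPoints(cv2.minAreaRect(cv2.approxPolyDP(cont(m),4,True)))
    for z in(.014,):
        P=np.array([onplane(d,p,z)[:2] for p in cont(m)[:,0]],np.float32); print("tray",n,z,cv2.minAreaRect(P))
# lid: ellipse centres and handle
C={}
for n,d,near,hn in(("S",S,(382,235),(384,229)),("T",T,(262,200),(262,203))):
    m=cv2.morphologyEx(redmask(d["color"]),cv2.MORPH_CLOSE,np.ones((13,13))); m=blob(m,near); e=cv2.fitEllipse(cv2.convexHull(cont(m)))
    k=blob((d["color"].max(2)<45).astype(np.uint8),hn); rr=cv2.minAreaRect(cont(k)); C[n]=(e[0],rr[0]); print("lid",n,e,rr)
print("lid disc centre",tri(S,C["S"][0],T,C["T"][0]),"handle",tri(S,C["S"][1],T,C["T"][1]))
# spatula by corners
cs=lambda u,v:(205+u/4-.375,120+v/4-.375); ct=lambda u,v:(360+(u-400)/4-.375,165+v/4-.375)
for a,b in(((65,193),(582,36)),((103,225),(637,40)),((127,140),(576,118)),((165,172),(633,122))): print("blade",tri(S,cs(*a),T,ct(*b)))
E
python3 meas.py; python3 - <<'E'
import cv2
t=cv2.imread("pics/top0.png");s=cv2.imread("pics/scene0.png")
import numpy as np
o=np.hstack([cv2.resize(t[200:260,375:435],(400,400),interpolation=2),cv2.resize(s[120:180,235:295],(400,400),interpolation=2)]);cv2.imwrite("pics/c2.png",o)
E
```

```text
pot S 0.105 [ 0.517  -0.3087  0.0958] 16 0.0017
pot S 0.125 [ 0.5289 -0.2971  0.094 ] 16 0.0017
pot S 0.145 [ 0.5407 -0.2855  0.0922] 16 0.0016
pot T 0.105 [ 0.5303 -0.3047  0.0883] 11 0.0013
pot T 0.125 [ 0.5264 -0.3     0.087 ] 11 0.0013
pot T 0.145 [ 0.5225 -0.2953  0.0857] 11 0.0013
tray S 0.014 ((0.47731998562812805, -0.005714088678359985), (0.31161123514175415, 0.0996844470500946), 4.054670333862305)
tray T 0.014 ((0.4740467965602875, -0.00852363184094429), (0.29966309666633606, 0.09105829894542694), 4.268362522125244)
lid S ((381.4376525878906, 235.4239959716797), (26.383989334106445, 63.933074951171875), 111.33414459228516) ((383.5266418457031, 228.63609313964844), (19.000001907348633, 10.307692527770996), 22.61986541748047)
lid T ((257.83740234375, 181.76153564453125), (56.03063201904297, 85.90467834472656), 165.2224578857422) ((261.0, 202.5), (5.0, 14.0), 90.0)
lid disc centre (array([0.63298559, 0.23317666, 0.17559418]), np.float64(0.010111968811632427)) handle (array([0.57400018, 0.22932459, 0.11288132]), np.float64(0.00024640581490635165))
blade (array([ 0.64330435, -0.30458134,  0.16563068]), np.float64(0.03305673910352662))
blade (array([ 0.63494856, -0.33256092,  0.10760669]), np.float64(0.04245109169585352))
blade (array([ 0.57088237, -0.29377616,  0.16015526]), np.float64(0.03499453461494291))
blade (array([ 0.55970641, -0.32123495,  0.10185879]), np.float64(0.04349595715826167))
```

View pics/c2.png

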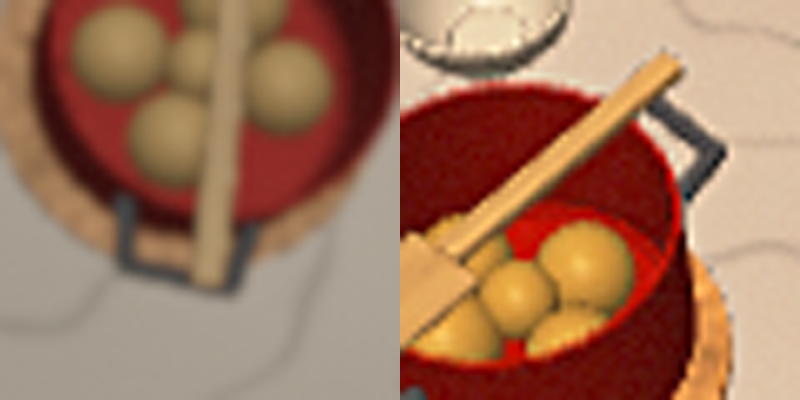

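```bash
cat > m2.py <<'E'
from h import *
from meas import S,T,redmask,blob,cont,cs,ct
print("-----")
pts={}
for k,a,b in(("e1",(65,193),(637,40)),("e2",(103,225),(582,36)),("n1",(127,140),(633,122)),("n2",(165,172),(576,118))):
    P,r=tri(S,cs(*a),T,ct(*b)); print("blade",k,P.round(4),r.round(4), "planes",onplane(S,cs(*a),.133)[:2].round(4),onplane(T,ct(*b),.133)[:2].round(4))
hs,ht=(235+268/6.667-.4,120+65/6.667-.4),(375+211/6.667-.4,200+283/6.667-.4)
P,r=tri(S,hs,T,ht);print("hend",P.round(4),r.round(4),onplane(S,hs,.135)[:2],onplane(T,ht,.135)[:2])
E={}
for n,d,near in(("S",S,(382,235)),("T",T,(262,200))):
    m=redmask(d["color"]); m=blob(m,near); h=cv2.convexHull(cont(m)); E[n]=cv2.fitEllipse(h),h[:,0]; print(n,E[n][0])
c,r=tri(S,E["S"][0][0],T,E["T"][0][0]);print("lid c",c.round(4),r.round(4))
# tilted plane: heading of front, tilt 38 -> cast hull onto plane, check circle
for tilt in(34,38,42):
  for yaw in(-10,-5,0,5,10):
    nrm=np.array([-np.sin(np.radians(tilt))*np.cos(np.radians(yaw)),-np.sin(np.radians(tilt))*np.sin(np.radians(yaw)),np.cos(np.radians(tilt))])
    o=[]
    for n,d in(("S",S),("T",T)):
        Q=[]
        for p in E[n][1]:
            k,w=ray(d,*p); Q.append(k+w*((c-k)@nrm)/(w@nrm))
        Q=np.array(Q)-c; ex=np.cross([0,1,0],nrm);ex/=np.linalg.norm(ex);ey=np.cross(nrm,ex)
        q=cv2.fitEllipse(np.c_[Q@ex,Q@ey].astype(np.float32)); o+=[np.round(q[1],3)]
    print(tilt,yaw,*o)
E
python3 m2.py | sed -n '/-----/,$p'
```

```text
-----
blade e1 [ 0.6345 -0.3421  0.1381] 0.0056 planes [ 0.6313 -0.3424] [ 0.6373 -0.3461]
blade e2 [ 0.6436 -0.2961  0.1331] 0.0019 planes [ 0.6434 -0.2951] [ 0.6441 -0.297 ]
blade n1 [ 0.5605 -0.3315  0.1331] 0.0055 planes [ 0.5599 -0.3286] [ 0.5618 -0.3341]
blade n2 [ 0.5698 -0.2846  0.1267] 0.0011 planes [ 0.5732 -0.2805] [ 0.5686 -0.2837]
hend [ 0.3972 -0.275   0.1298] 0.0015 [ 0.40076587 -0.27131009] [ 0.39698338 -0.27460325]
S ((381.4252624511719, 235.4296417236328), (26.358570098876953, 63.946929931640625), 111.36820983886719)
T ((261.684814453125, 199.2091522216797), (45.733489990234375, 51.62437438964844), 100.82810974121094)
lid c [0.5899 0.2304 0.0953] 0.0026
34 -10 [0.16 0.21] [0.179 0.192]
34 -5 [0.167 0.203] [0.18  0.189]
34 0 [0.173 0.198] [0.181 0.187]
34 5 [0.174 0.199] [0.18  0.187]
34 10 [0.168 0.205] [0.178 0.187]
38 -10 [0.17  0.226] [0.182 0.195]
38 -5 [0.181 0.216] [0.184 0.191]
38 0 [0.193 0.205] [0.186 0.188]
38 5 [0.193 0.206] [0.184 0.188]
38 10 [0.183 0.219] [0.182 0.189]
42 -10 [0.177 0.257] [0.185 0.2  ]
42 -5 [0.188 0.247] [0.186 0.196]
42 0 [0.196 0.24 ] [0.187 0.193]
42 5 [0.197 0.241] [0.186 0.193]
42 10 [0.19  0.251] [0.183 0.194]
```

Measurements agree across the two views:

| Item | Estimate | Check |
|---|---|---|
| Pot axis | (.528, -.299) | consistent at rim height .125 |
| Spatula origin | (.544, -.3025), yaw -10.7° | length .246 |
| Tray centre | (.476, -.007), yaw 4.1° | size 310x100 in the scene view |
| Lid grip | about (.5755, .229, .112) | tilt 38°, heading about 3° |

Next is the spatula. I'll grip it near the fingertips so they clear the tray floor.

```bash
python3 - <<'E'
from h import *; from cell import *
u=np.array([.983,-.185]); g=np.array([.544,-.3025])-.003*u
a=quat([.185,.983,0],[0,0,-1]); b=quat([-.185,-.983,0],[0,0,-1])
q0=np.array(state()["q"])
c=[(np.abs(np.array(ik([*g,.28],o))-q0).max(),i) for i,o in enumerate((a,b)) if ik([*g,.28],o) is not None]; print(c)
o=(a,b)[min(c)[1]]
reach([*g,.28],o); set_gripper(.06); print(state()["tool_pos"],state()["q"])
movel([*g,.121],speed=.12); s=state();print(s["tool_pos"],s["contact_force"])
set_gripper(0.0); print(state()["finger_gap"],state()["contact_force"])
movel([*g,.24],speed=.12); s=state();print(s["finger_gap"],s["contact_force"],s["clock"])
for n in("scene","top"):
    d=get_image(n); np.savez(f"pics/{n}1.npz",**d)
    if n=="scene": cv2.imwrite("pics/s1.png",cv2.resize(d["color"][60:210,180:380],(800,600),interpolation=2))
E
```

```text
[(np.float64(1.883048761215492), 0), (np.float64(1.6733432268726667), 1)]
[ 0.54112096 -0.30182888  0.27998172] [-5.68407457e-01  3.21032893e-01  1.00126459e+00  4.13206253e-05
  1.81930156e+00  1.18822205e+00]
[ 0.54145418 -0.30219204  0.12203682] [-0.33994352 -0.39635961  0.3847933 ]
0.014276930447952153 [-0.25083775  0.18613011  2.33306708]
0.014449785610951343 [-0.15807556 -0.29520084 -0.53969742] 6.575
```

View pics/s1.png

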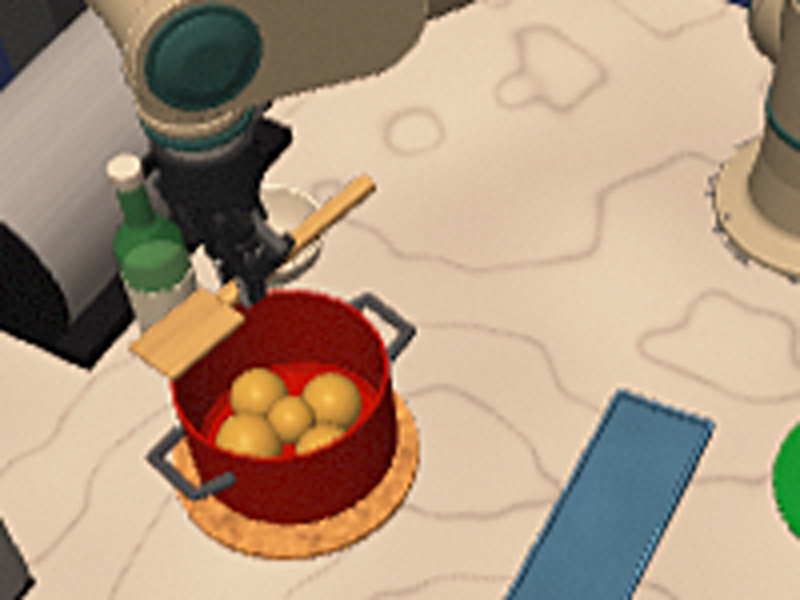

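The spatula is held level and clear of the pot (blade at about 190,335 in the crop). The potatoes are inside and the pot is still on its mat. Laying it in the tray.

```bash
python3 - <<'E'
from h import *; from cell import *
th=np.radians(4.1); u=np.array([np.cos(th),np.sin(th)]); p=np.array([.476,-.007])+.022*u
o=quat([u[1],-u[0],0],[0,0,-1])
reach([*p,.24],o); print(state()["finger_gap"],state()["tool_pos"],state()["q"][5])
movel([*p,.03],speed=.15); movel([*p,.007],speed=.03); s=state();print(s["tool_pos"],s["contact_force"])
set_gripper(.036); pause(.2); print(state()["contact_force"])
movel([*p,.15],speed=.12); set_gripper(.085)
# get out of both views' way, toward the lid
n=np.array([-.6157*np.cos(.052),-.6157*np.sin(.052),.788]); G=np.array([.5755,.229,.112])+.16*n
reach([.40,.15,.30],o); print(state()["clock"])
for m in("scene","top"):
    d=get_image(m); np.savez(f"pics/{m}2.npz",**d)
    cv2.imwrite(f"pics/{m}2.png",d["color"])
E
python3 - <<'E'
import cv2,numpy as np
s=cv2.imread("pics/scene2.png");t=cv2.imread("pics/top2.png")
c=lambda i,u,v:cv2.resize(i[v:v+150,u:u+100],(400,600),interpolation=2)
cv2.imwrite("pics/c3.png",np.hstack([c(s,285,110),c(t,290,150)]))
E
```

```text
0.014595657794025186 [ 0.49823361 -0.00626768  0.24002204] 1.4138885983533802
[ 0.49808966 -0.00543641  0.00716977] [ 0.05702226 -0.80644566 -0.16255526]
[0.00313872 0.08392589 0.21675598]
13.6583
```

View pics/c3.png

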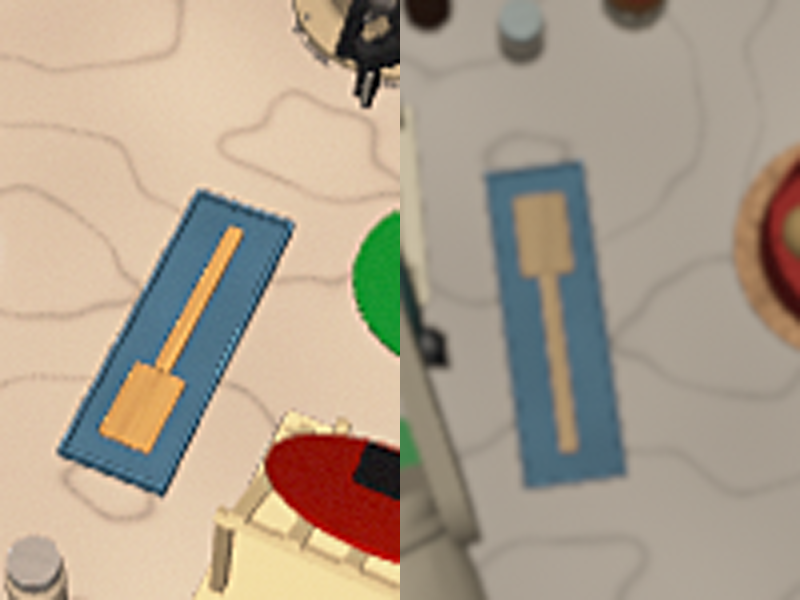

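The spatula lies inside the tray in both views (scene crop 175,340; top crop 548,320). Next: re-measure the unobstructed pot rim and the bar's heading.

```bash
cat > m3.py <<'E'
from meas import *
print("-----")
n=np.array([-.6157*np.cos(.052),-.6157*np.sin(.052),.788]); c=np.array([.5899,.2304,.0953])
ex=np.cross([0,1,0],n);ex/=np.linalg.norm(ex);ey=np.cross(n,ex)
for nm,d,hn in(("S",S,(384,229)),("T",T,(262,203))):
    k=blob((d["color"].max(2)<45).astype(np.uint8),hn); v,u=np.nonzero(k)
    Q=[]
    for p in zip(u,v):
        o,w=ray(d,*p); Q.append(o+w*((c+.03*n-o)@n)/(w@n))
    Q=np.array(Q)-c; X=np.c_[Q@ex,Q@ey].astype(np.float32); print(nm,len(u),"rect in lid plane",cv2.minAreaRect(X), "mean",X.mean(0))
# pot rim again: both clear
S2,T2=load("scene2"),load("top2")
for nm,d,near in(("S",S2,(250,165)),("T",T2,(407,210))):
    m=cv2.morphologyEx(redmask(d["color"]),cv2.MORPH_CLOSE,np.ones((5,5))); h=cv2.convexHull(cont(blob(m,near)))[:,0]
    for z in(.115,.125,.135):
        P=np.array([onplane(d,p,z)[:2] for p in h]); cc=P.mean(0); cam=ray(d,0,0)[0][:2]
        for _ in range(5):
            a=(P-cc)@(cc-cam)/np.linalg.norm(cc-cam)/np.linalg.norm(P-cc,axis=1); Q=P[a>-0.1]
            f=least_squares(lambda x:np.hypot(*(Q-x[:2]).T)-x[2],[*cc,.095],loss="soft_l1",f_scale=.002); cc=f.x[:2]
        print("pot",nm,z,f.x.round(4),len(Q))
# cork mat, outer edge z=.01
for nm,d,near in(("S",S2,(250,180)),("T",T2,(400,212))):
    hsv=cv2.cvtColor(d["color"],cv2.COLOR_BGR2HSV); m=((hsv[...,0]>5)&(hsv[...,0]<20)&(hsv[...,1]>70)).astype(np.uint8); h=cv2.convexHull(cont(blob(m,near)))[:,0]
    P=np.array([onplane(d,p,.01)[:2] for p in h]); cc,r=cv2.minEnclosingCircle(P.astype(np.float32)); print("mat",nm,np.round(cc,4),r)
E
python3 m3.py | sed -n '/-----/,$p'
```

```text
-----
S 198 rect in lid plane ((0.011405549943447113, 0.00036730244755744934), (0.08145929127931595, 0.05838540941476822), 3.5755674839019775) mean [0.01224767 0.00112899]
T 77 rect in lid plane ((0.0012273956090211868, -0.0012613870203495026), (0.050649892538785934, 0.019902022555470467), 85.33119201660156) mean [ 0.00087628 -0.00173139]
pot S 0.115 [ 0.5226 -0.3027  0.0951] 16
pot S 0.125 [ 0.5286 -0.2969  0.0942] 16
pot S 0.135 [ 0.5345 -0.2911  0.0933] 16
pot T 0.115 [ 0.5263 -0.301   0.0888] 8
pot T 0.125 [ 0.5244 -0.2987  0.0882] 8
pot T 0.135 [ 0.5224 -0.2963  0.0875] 8
mat S [ 0.5329 -0.2956] 0.11557706445455551
mat T [ 0.5371 -0.3105] 0.078144371509552
```

```bash
python3 - <<'E'
from h import *; from cell import *
n=np.array([-.6157*np.cos(.052),-.6157*np.sin(.052),.788]); c=np.array([.5899,.2304,.0953])
ex=np.cross([0,1,0],n);ex/=np.linalg.norm(ex)
g=c+.005*n; q0=np.array(state()["q"])
best=None
for y in(ex,-ex):
    o=quat(y,-n); q=ik(g+.12*n,o); 
    if q is not None:
        m=np.abs(np.array(q)-q0).max(); print(m,np.round(q,2)); best=min(best,(m,list(o))) if best else (m,list(o))
o=best[1]
reach(g+.12*n,o); movel(g+.04*n,speed=.12); movel(g,speed=.05); s=state();print(s["tool_pos"],g,s["contact_force"])
set_gripper(0); s=state(); print(s["finger_gap"],s["contact_force"])
movel(g+.03*n,speed=.05); movel(g+.15*n,speed=.12); s=state(); print(s["finger_gap"],s["contact_force"],s["clock"],s["q"])
d=get_image("scene"); np.savez("pics/scene3.npz",**d); cv2.imwrite("pics/s3.png",cv2.resize(d["color"][100:300,300:500],(600,600),interpolation=2))
T=load("top2");S=load("scene2");print("oil",onplane(T,(469,211),.24),onplane(S,(211,102),.24))
E
```

```text
1.187776627195257 [ 0.48 -0.25  1.88 -0.32  0.92  0.58]
4.32936928078505 [ 0.48 -0.25  1.88 -0.32  0.92 -2.56]
[0.58689846 0.23031581 0.09949038] [0.58682566 0.23023999 0.09924   ] [0.07848212 0.32204232 0.35584523]
0.015289359040838042 [-52.72671482  -7.13202036  31.9071546 ]
0.015188275923900721 [ 0.43792093  0.0992799  -3.52761523] 19.1583 [ 0.49603337 -0.3170246   1.88348869 -0.32268125  0.98679714  0.5820921 ]
oil [ 0.4746873  -0.46617108  0.24      ] [ 0.47373765 -0.46866267  0.24      ]
```

View pics/s3.png

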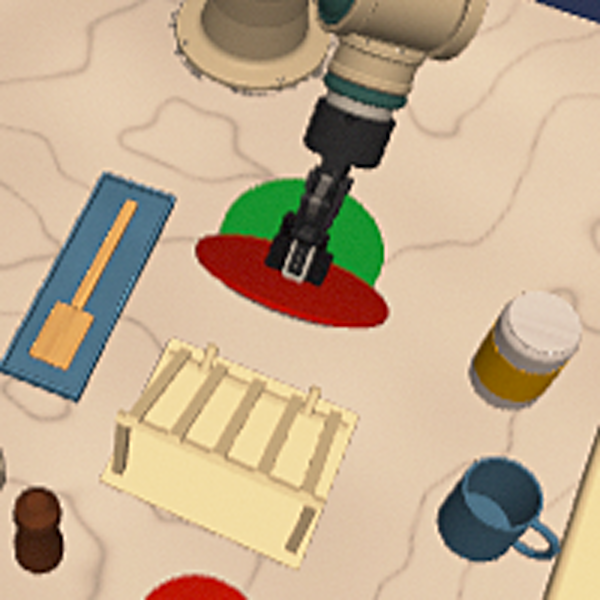

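The lid hangs cleanly from the gripper and is off the pegs (crop 292,280). A force of about 60 N showed while gripping, so the tips probably touched the disc top. That puts the TCP about 6–11 mm above the lid origin. Next I'll hover over the pot and look.

```bash
python3 - <<'E'
from h import *; from cell import *
p=np.array([.5275,-.298]); q0=np.array(state()["q"])
def best(xyz,yaws):
    r=[]
    for a in yaws:
        o=quat([np.cos(a),np.sin(a),0],[0,0,-1]); q=ik(xyz,o)
        if q is not None: r.append((np.abs(np.array(q)-q0).max(),a,list(o)))
    return min(r)
m=best([.56,.05,.30],np.arange(-3.1,3.1,.2)); print(m); reach([.56,.05,.30],m[2]); q0=np.array(state()["q"])
m=best([*p,.24],np.arange(-3.1,3.1,.1)); print(m); reach([*p,.24],m[2]); movel([*p,.185],speed=.08); pause(.3)
s=state(); print(s["tool_pos"],s["finger_gap"],s["contact_force"],s["ft_torque"],s["clock"],list(s["tool_rot"]))
for k in("scene","top"):
    d=get_image(k); np.savez(f"pics/{k}4.npz",**d)
    cv2.imwrite(f"pics/{k}4.png",d["color"])
s,t=cv2.imread("pics/scene4.png"),cv2.imread("pics/top4.png")
f=lambda i,u,v:cv2.resize(i[v:v+100,u:u+100],(400,400),interpolation=2)
cv2.imwrite("pics/c4.png",np.hstack([f(s,200,100),f(t,355,160)]))
E
```

```text
(np.float64(0.8446031543508133), np.float64(-1.2999999999999985), [np.float64(0.0), np.float64(0.9908476637246496), np.float64(0.13498484096891666), np.float64(0.0)])
(np.float64(0.5989366171288387), np.float64(-2.3999999999999995), [np.float64(0.0), np.float64(0.9152767834243234), np.float64(-0.4028255326123511), np.float64(0.0)])
[ 0.52762156 -0.29807015  0.18543922] 0.015461710735497944 [ 0.52662337 -0.75720861 -2.42653958] [-0.04962731  0.01639987  0.04385851] 22.525 [np.float64(4.803672564396733e-05), np.float64(0.9152815520111336), np.float64(-0.40281454412793566), np.float64(0.00034825216003919767)]
```

View pics/c4.png

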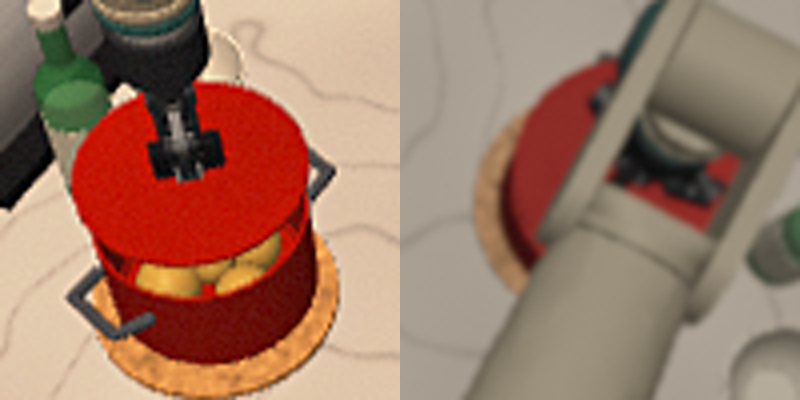

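The lid is level above the pot (disc centre about 190,175 in the scene crop). I'll measure its offset from the TCP and compare that with the pot axis.

```bash
cat > m4.py <<'E'
from meas import *
print("-----")
d=load("scene4"); im=d["color"]; r=im[...,2].astype(int)
m=redmask(im)*(r>150); m=m.astype(np.uint8); m=cv2.morphologyEx(m,cv2.MORPH_OPEN,np.ones((5,5))); m=blob(m,(247,143)); h=cont(m)[:,0]; 
print(cv2.boundingRect(m))
h=cv2.convexHull(h)[:,0]
for z in(.175,.18,.185):
    P=np.array([onplane(d,p,z)[:2] for p in h])
    f=least_squares(lambda x:np.hypot(*(P-x[:2]).T)-x[2],[.5275,-.298,.1],loss="soft_l1",f_scale=.001)
    print(z,f.x.round(4),np.abs(f.fun).max().round(4),len(P))
# pot's visible front rim edge / same bottom outline: outer silhouette left/right
from cell import state
print(state()["tool_pos"])
E
python3 m4.py | sed -n '/-----/,$p'
```

```text
-----
(218, 121, 59, 45)
0.175 [ 0.5224 -0.3015  0.0988] 0.0029 27
0.18 [ 0.5255 -0.2984  0.0983] 0.0029 27
0.185 [ 0.5287 -0.2953  0.0978] 0.0028 27
[ 0.52753592 -0.29802696  0.18519058]
```

In the same view, lid and pot centres agree within about 2 mm, against 6 mm of play. Lowering in small steps while watching the force.

```bash
python3 - <<'E'
from h import *; from cell import *
p=np.array([.5285,-.298]); movel([*p,.15],speed=.06)
pause(.2); f0=np.array(state()["contact_force"]); z=.150; print(f0)
while z>.126:
    z-=.0015; movel([*p,z],speed=.02); s=state(); f=np.array(s["contact_force"])-f0; print(round(z,4),round(s["tool_pos"][2],4),f.round(1),np.round(s["ft_torque"],2))
    if f[2]>8 or np.hypot(f[0],f[1])>10: break
print(s["clock"])
d=get_image("scene"); np.savez("pics/scene5.npz",**d); cv2.imwrite("pics/s5.png",cv2.resize(d["color"][100:200,200:300],(600,600),interpolation=2))
E
```

```text
[ 0.16061407  0.04409266 -3.34534097]
0.1485 0.1484 [-0.6  0.2 -0.4] [-0.04 -0.02 -0.02]
0.147 0.1468 [-0.2  0.2 -0.3] [ 0.02 -0.    0.  ]
0.1455 0.1453 [ 0.1 -0.7  0.1] [ 0.04 -0.03 -0.04]
0.144 0.1439 [ 0.3 -0.8 -0.7] [ 0.02 -0.05 -0.03]
0.1425 0.1423 [ 0.2  0.4 -0.4] [ 0.    0.04 -0.04]
0.141 0.1408 [-1.   0.3 -0.1] [ 0.   -0.01 -0.05]
0.1395 0.1393 [-0.1 -0.4 -0.1] [ 0.    0.03 -0.04]
0.138 0.1378 [ 0.5  0.1 -0.1] [ 0.   -0.01  0.01]
0.1365 0.1363 [-0.9  0.2 -0.5] [ 0.01 -0.02 -0.02]
0.135 0.1349 [-0.6 -0.4  0.9] [ 0.06 -0.02 -0.02]
0.1335 0.1333 [-0.9 -0.4 -0.5] [0.02 0.03 0.05]
0.132 0.1321 [0.3 0.6 0.2] [-0.09 -0.08 -0.  ]
0.1305 0.1316 [-3.8  1.5  6.7] [ 0.13  0.05 -0.03]
0.129 0.1314 [-9.1  4.8 12.4] [0.39 0.44 0.05]
27.0583
```

View pics/s5.png

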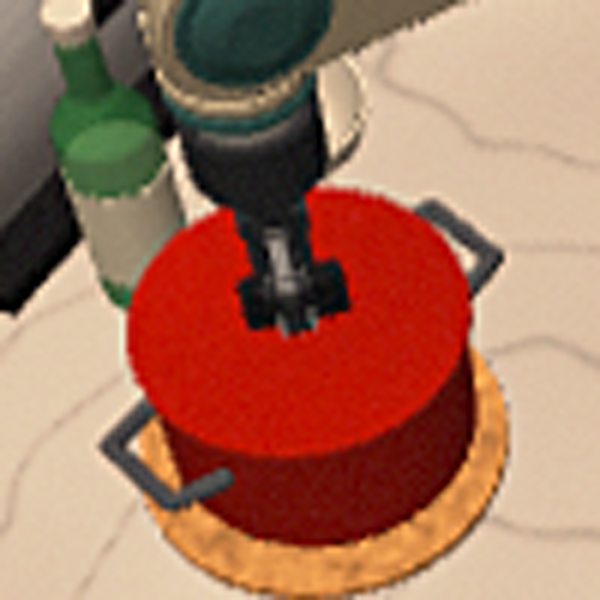

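Contact came at TCP .1315. With the tips at the disc top, that means the disc underside is at about .1255, the rim height; had the plug been caught on the rim, contact would have come about 10 mm higher. The picture shows the disc flush on the pot, so I'll release and back off.

```bash
python3 - <<'E'
from h import *; from cell import *
p=np.array([.5285,-.298]); movel([*p,.131],speed=.02); pause(.2); print(state()["contact_force"])
set_gripper(.05); pause(.2); s=state(); print(s["finger_gap"],s["contact_force"])
movel([*p,.20],speed=.06); movel([*p,.28],speed=.12); set_gripper(.085)
reach([.35,.25,.35],quat([1,0,0],[0,0,-1])); pause(.3); s=state(); print(s["clock"],s["contact_force"])
for k in("scene","top"):
    d=get_image(k); np.savez(f"pics/{k}6.npz",**d); cv2.imwrite(f"pics/{k}6.png",d["color"])
s,t=cv2.imread("pics/scene6.png"),cv2.imread("pics/top6.png")
f=lambda i,u,v:cv2.resize(i[v:v+150,u:u+200],(400,300),interpolation=2)
cv2.imwrite("pics/c6.png",np.vstack([np.hstack([f(s,180,80),f(t,300,120)]),np.hstack([f(s,240,190),f(t,120,100)])]))
E
```

```text
[-3.90737909  2.56250529  4.91830983]
0.04969899655389692 [-0.74996895 -0.30955796 -0.58413171]
33.125 [-0.32716685  0.57714161 -1.35215794]
```

View pics/c6.png

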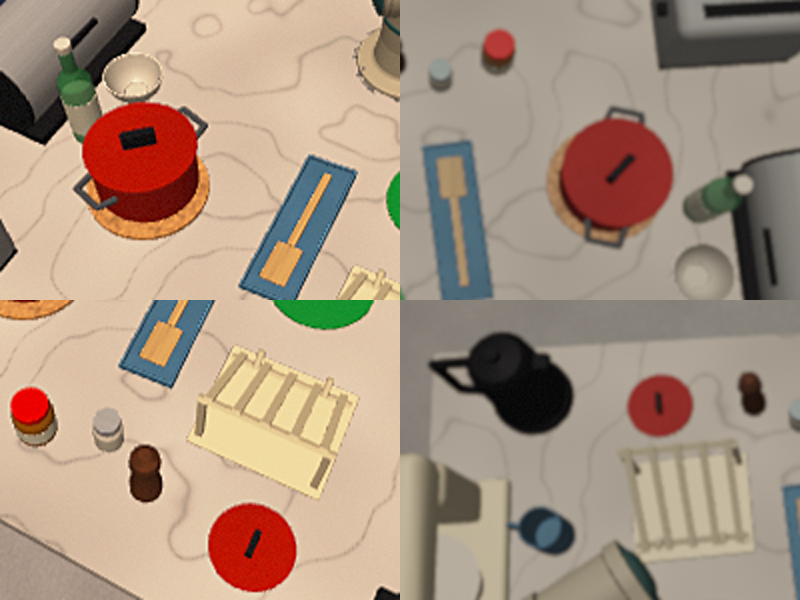

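```bash
cat > m6.py <<'E'
from meas import *
print("-----")
d=load("scene6"); im=d["color"]; m=(redmask(im)*(im[...,2]>150)).astype(np.uint8); m=cv2.morphologyEx(m,cv2.MORPH_OPEN,np.ones((3,3))); h=cv2.convexHull(cont(blob(m,(250,155))))[:,0]
for z in(.121,.131,.141):
    P=np.array([onplane(d,p,z)[:2] for p in h]); f=least_squares(lambda x:np.hypot(*(P-x[:2]).T)-x[2],[.528,-.298,.1],loss="soft_l1",f_scale=.001); print("lid S",z,f.x.round(4))
d=load("top6"); m=cv2.morphologyEx(redmask(d["color"]),cv2.MORPH_CLOSE,np.ones((9,9))); h=cv2.convexHull(cont(blob(m,(407,210))))[:,0]
for z in(.121,.131,.141):
    P=np.array([onplane(d,p,z)[:2] for p in h]); f=least_squares(lambda x:np.hypot(*(P-x[:2]).T)-x[2],[.528,-.298,.1],loss="soft_l1",f_scale=.001); print("lid T",z,f.x.round(4))
E
python3 m6.py | sed -n '/-----/,$p'
```

```text
-----
lid S 0.121 [ 0.5235 -0.3014  0.099 ]
lid S 0.131 [ 0.5294 -0.2956  0.0981]
lid S 0.141 [ 0.5354 -0.2898  0.0971]
lid T 0.121 [ 0.5266 -0.2973  0.096 ]
lid T 0.131 [ 0.5246 -0.2949  0.0953]
lid T 0.141 [ 0.5227 -0.2926  0.0946]
```

The lid sits flat and centred on the pot, the two views agree at about rim height, and the spatula is in the tray. Nothing else has moved. Handing in.

```bash
python3 -c "
from cell import *
hand_in(); print(state()['clock'])"
```

```text
the job is handed in; nothing more can be done
the job is handed in; nothing more can be done
```

The spatula is lying in the blue spoon tray and the large red lid is seated on the pot. I took the spatula off first, then lifted the lid off the drainer along its own axis. I lowered it in 1.5 mm steps until it bore on the rim, and only then let go. I handed in at about 33 s on the robot's clock, with the arm well clear; no verdict was reported.

**Lid seating:** contact came with the TCP at z = 0.1315, which puts the disc underside at about rim height (0.125). After release it measured within about 4 mm of the pot axis in each camera. The two views agree best at a disc height of about 0.126, against the expected 0.131.

**Scene:** in the last pictures the spatula is wholly inside the tray and the pot is on its cork mat. The other things visible in those crops, including the smaller red lid and the green one, look undisturbed.

**Disagreements:**
- **Grip force:** closing on the lid handle gave a passing wrist force of about 62 N (limit 120 N). The fingertips probably touched the disc top, so my lid height was likely 4–5 mm low.
- **Pot rim radius:** the top view read it as 88 mm, against 95 mm true and 94 mm from the scene view. I put this down to image blur.

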